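# Let the crystal press down gently onto a watch

## Task

Slide the sled that carries the watch fully home against its back stop, so the watch sits under the raised press head, without ramming it. Then crack the brass release valve open just far enough (how far differs each time) that the head sinks slowly, in no less than about three seconds over its 30 mm, until it rests on the watch glass, and shut the valve again. Never push the head by hand, never let it drop, and leave the other things on the bench where they are.

Things in the scene. Friction and masses are not known exactly. Their poses are not given: they have to be found in the camera images.
- press: Grey press, bolted down; origin under its base plate (310 x 310 x 20 mm: x -165 to 145, y -110 to 200 mm), bed top at z 20. The sled slides home along +x. Columns (16 mm) at x 70, y +-62 carry a cross beam, 50 x 155 mm, z 170 to 200. Guide rails 10 mm high, inner faces y +-27, x 45 to 95, mouths flared from x 15. Oil block 64 mm square, top z 65, at x -30, y 150, valve on it.
- stop: The back stop, a dark steel block 12 x 54 x 16 mm on the bed at the end of the rails; origin under its centre, at press x 101, y 0, z 20 mm. Its near face (6 mm before the origin) stops the sled's leading edge.
- sled: Loose aluminium sled, 0.3-0.46 kg, plate 140 x 50 x 8 mm on the bed; origin: centre of its underside; +x is its leading end. Carries a 46 mm square black cushion with a steel 38 mm watch, and a grip tab. Home: origin at press x 25, y 0, leading edge on the stop. Starts 85 to 110 mm short of home, up to 4 mm aside and 0.1 rad turned. 2 mm side play between the rails. Pressed down it drags.
- tab (a point): Middle of the grip tab of the sled: an upright dark steel tab 24 mm long (sled x), 12 mm thick (sled y), from 8 to 52 mm above the sled's underside; the point is 35 mm above the underside.
- watch (a point): Centre of the top of the watch glass, at sled (45, 0, 32) mm.
- home (a point): Where the centre of the watch glass is when the sled is home, under the middle of the head: press (70, 0, 52) mm.
- head (a joint): How far the press head (about 0.6 kg) has come down, m: 0 = up, face 30 mm above the watch glass; 0.030 = resting on the glass; 0.045 = end of travel. Oil holds it while the valve is shut. With the valve past its cracking point it sinks at a steady speed, about 5 to 9 mm/s for each 0.1 rad past that point, and it stops when the valve goes back below it.
- head_face (a point): The visible press head: black disc 44 mm across, 12 mm thick, on an 18 mm steel ram that passes up through the beam to a 40 mm collar (top 244 mm over the bench when up). This point: centre of the disc's flat underside, at press (70, 0, 82) mm when fully up. Not to be touched.
- valve (a joint): Release valve angle, rad: 0 = fully shut (hard stop), grows anticlockwise seen from above, to 1.4 fully open. Starts at 0 to 0.06. The cracking point differs from run to run with hidden load and friction, somewhere between 0.25 and 0.75. About 0.12 N m of friction; it stays where it is left.
- valve_grip (a point): Grip point of the valve, on its vertical axis, at press (-30, 150, 107) mm: a brass wing 54 mm long, 10 mm thick, 36 mm tall (z 83 to 119 mm over the bench), on a round hub 24 mm across whose top is at z 85 mm. At angle 0 the wing lies along the press x axis, and it turns with the valve.
- spare_case: Bystander: loose round steel watch case, 36 mm across, 9 mm high, on the press base; origin under its centre.
- loupe: Bystander: black eye loupe, 34 mm across, 30 mm high, on the press base beside the bed; origin under its centre.
- jar_tall: Bystander: amber jar, 40 mm across, 60 mm high; origin under its centre.
- jar_low: Bystander: clear jar with white cap, 48 mm across, 45 mm high; origin under its centre.
- driver: Bystander: screwdriver with wooden handle, 130 mm long, lying on the bench.
- parts_tin: Bystander: open aluminium parts tin, 90 x 70 x 22 mm; origin under its centre.
- oil_can: Bystander: plain steel can, 38 mm across, 70 mm high; origin under its centre.

How it is judged:
By the outcome, as a careful person would: the job done as asked, in the order asked, and still so for the second after the job is handed in, with the robot touching nothing.
It also fails if it takes over 72 s, if anything falls off the work surface, if the arm or the gripper's body presses on something with over 40 N, if the wrist force passes 120 N, or if a joint passes its speed limit or range.

## Robot

A 7-joint arm with a two-finger parallel gripper is mounted at the origin on the work surface. World frame = base frame: x ahead of the robot, y to its left, z up, the work surface at z = 0. Lengths are in m, angles in rad, forces in N, time in s.
With the tool pointing down it reaches from about 0.4 to 0.875 m from the base axis. Payload 19.3 kg.
Tool frame: the origin (TCP) lies midway between the tips of the shut fingers; the grasp point (between the pads) lies 19 mm behind it (tcp_to_grasp is the z of the grasp point in the tool frame, in m); z points along the fingers, y is the line along which they close (so a half turn about z gives the same grasp; the last joint's range is limited). The gripper opens to 85 mm and grips with 20 to 120 N. Pads are 22 mm wide; open, the fingers measure 114 mm over their backs; the gripper's body (76 mm by 85 mm) begins 54 mm behind the grasp point. The pads swing forward as they close: fully open they stand 13 mm farther back than shut.
Start: joints at [-1.192, 0.521, -0.036, 1.599, 0.021, 1.021, -0.113], TCP at [0.271, 0.563, 0.231] pointing down, gripper open.
Joint ranges: [-2.91, 2.91], [-0.3, 2.13], [-1.5, 1.42], [0.17, 2.43], [-1.26, 4.41], [0.16, 1.93], [-2.52, 2.52]. Speed limits (rad/s): [1.89, 1.89, 2.39, 2.39, 3.01, 3.01, 3.01].

## Interface

Orientations are given as [roll, pitch, yaw] about the fixed x, y, z axes, in that order (R = Rz(yaw) Ry(pitch) Rx(roll)).
In Python, from workcell import * gives the robot as it stands.
- The arm moves only by the tool send_rows, never from a script. Its argument "increments" is a list of rows, each a list of 3 entries, a list of its own where there are three numbers: the shift along the tool's x, y, z in mm, then the turn, a rotation vector about the tool's x, y, z in degrees, then the gripper's target within -1 to 1 (fully open at 1, half-way at 0, shut at -1). In form: [[[x, y, z], [wx, wy, wz], grip], ...]. A call has 1 to 10 rows; each row is the pose to reach, as a shift and turn from the pose commanded when the call began, along the tool's axes at that moment; what a row does not reach only later rows make up. A row lasts 1/10 s, in which the tool goes at most 50 mm and 8.59 degrees, less where a joint would pass 70% of its speed; a pose out of reach is approached as far as the arm can. A call with a gripper value outside its range is refused whole. The fingers move at their own pace and stop on an object; "newtons" is the grip in N (left out, the last holds). Time passes only in rows, so rows that repeat a pose let the fingers close. It gives the time, the measured TCP pose, the force, the opening and the grip force at its end, in the units of the state.
- observe(): the state, without advancing time (a new reading comes with each control period).
- grab_frame(name): name is "side" or "top" or "wrist"; returns the picture (480x640x3 uint8, blue, green, red); there is no depth.
- camera_params(name): a dict with "fovy" (degrees; the focal length in pixels is half the picture's height over the tangent of half this angle, whatever the lens; pixels are square), "cx", "cy" (the principal point, pixels), "extrinsics" (4x4, takes a point from world to camera coordinates). Camera axes: x right, y down, z forward; pixel columns grow to the right and rows downward; lengths in m; the calibration is good to about 2 mm. A picture is of the moment at which its call begins: read the wrist's pose just before it. camera_params takes no time and is no camera call; for the wrist camera it gives the pose at the moment of the call.
- job_done(): hands the job in; it is judged then, once.
The state is a dict: "clock": time; "qpos": joint angles; "qd": joint speeds; "joint_efforts": joint torques, N m; "position": TCP position; "tool_rot": TCP orientation; "force": force on the tool from outside, world axes, zero at the start; "moment": the same for the moment, N m; "grip_width": finger opening in m; "finger_force": force on a finger pad.
Only numpy, scipy, OpenCV 4.12 (cv2) and the standard library are available. Lean on these libraries where they do the work, as an engineer would, in place of code of your own. Each camera call takes 0.05 s, during which the arm holds its last target. There are 200 camera calls.

## Working session

There is one attempt and no reset: what is moved stays moved. The work goes in short steps, Python scripts to look and compute and a tool call to move; the robot and the scene stay as the last step left them, time stands still between calls to the robot, and variables do not carry over. Pictures are saved under pics/ and viewed, at most 10 in all, crops included, and the job is handed in when it is done.

Besides the shell and the picture viewer there is one more tool, called after "Call:" as name([rows], argument=value, ...), one row to a line, values as JSON. send_rows: Moves the arm, as the interface text tells. Its arguments: {"type":"object","properties":{"increments":{"type":"array"},"newtons":{"type":"number"}},"required":["increments"]}

```bash
mkdir -p pics; ls
python3 - <<'E'
from workcell import *
import cv2,numpy as np
for n in("side","top"):
    f=grab_frame(n);cv2.imwrite(f"pics/{n}0.png",f)
    p=camera_params(n);print(n,p["fovy"],p["cx"],p["cy"],np.round(p["extrinsics"],4).tolist())
s=observe();print(s)
E
```

```text
pics
side 44.68113563162924 308.7586988252158 241.65078285669932 [[-0.9602, -0.2786, 0.0205, 0.512], [-0.1847, 0.5784, -0.7946, 0.1756], [0.2095, -0.7667, -0.6068, 1.3475], [0.0, 0.0, 0.0, 1.0]]
top 46.97591238970876 311.91315281729476 241.8694600041484 [[0.0234, -0.9997, 0.011, -0.0548], [-0.9859, -0.0249, -0.1657, 0.5296], [0.1659, -0.007, -0.9861, 1.0659], [0.0, 0.0, 0.0, 1.0]]
{'clock': 0.1, 'qpos': array([-1.19217436,  0.52193885, -0.03630199,  1.59994092,  0.02121698,
        1.02110089, -0.11280014]), 'qd': array([ 0.00013306, -0.00336799, -0.0011066 , -0.0006868 , -0.00067594,
        0.00011511,  0.00038498]), 'joint_efforts': array([ 4.23807185e-03, -9.28479052e+01,  1.98437110e+00, -3.70523500e+01,
        1.81922346e-02,  5.47827090e-03, -1.76749122e-06]), 'position': array([0.27110951, 0.56280894, 0.23079688]), 'tool_rot': array([-3.14059456e+00,  9.70429777e-05,  2.69274625e+00]), 'force': array([0.32070143, 0.09943221, 0.19624367]), 'moment': array([-0.01574561,  0.03420906,  0.04042145]), 'finger_force': 0.0, 'grip_width': 0.08529351944770269}
```

View pics/side0.png

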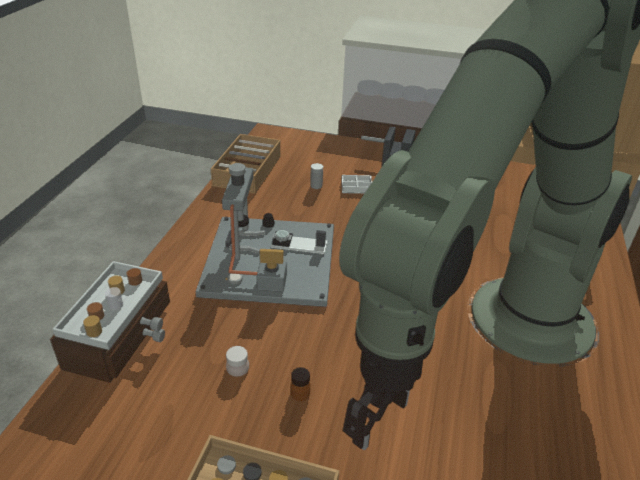

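View pics/top0.png

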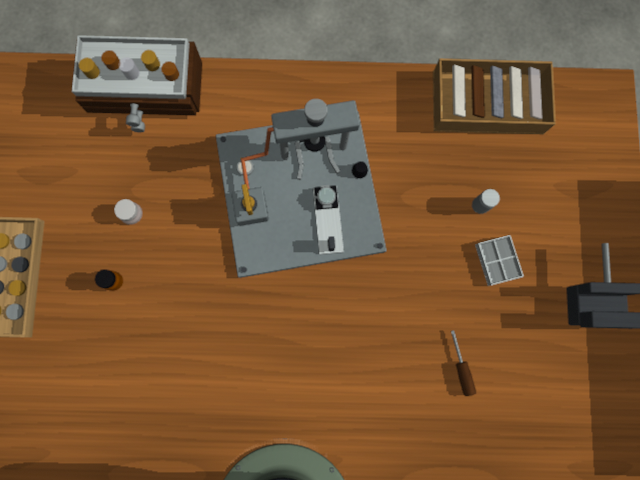

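The side view shows the press at about (265,260), with the sled's tab on the robot side and the valve on the oil block at (270,260). In the top view the plate corners are near (217,137), (357,103), (385,250) and (238,277). The wing is at (249,200), the watch at (327,197) and the tab at (331,243).

```bash
cat > h.py <<'E'
from workcell import *
import cv2,numpy as np
def K(n,p=None):
    p=p or camera_params(n);f=240/np.tan(np.radians(p["fovy"])/2);return f,p["cx"],p["cy"],np.array(p["extrinsics"])
def ray(n,uv,z,p=None):
    f,cx,cy,E=K(n,p);uv=np.atleast_2d(uv).astype(float)
    d=np.c_[(uv[:,0]-cx)/f,(uv[:,1]-cy)/f,np.ones(len(uv))]@E[:3,:3]
    c=-E[:3,:3].T@E[:3,3];return c+d*((z-c[2])/d[:,2])[:,None]
def proj(n,P,p=None):
    f,cx,cy,E=K(n,p);q=np.atleast_2d(P)@E[:3,:3].T+E[:3,3];return np.c_[cx+f*q[:,0]/q[:,2],cy+f*q[:,1]/q[:,2]]
E
python3 - <<'E'
from h import *
f=cv2.imread("pics/top0.png");h=cv2.cvtColor(f,cv2.COLOR_BGR2HSV)
wood=cv2.inRange(h,(3,90,0),(20,255,255))
m=cv2.bitwise_not(wood);m[:, :205]=0;m[:,400:]=0;m[:95]=0;m[290:]=0
m=cv2.morphologyEx(m,cv2.MORPH_OPEN,np.ones((5,5)))
c=max(cv2.findContours(m,0,1)[0],key=cv2.contourArea);print(cv2.contourArea(c),cv2.approxPolyDP(c,6,True)[:,0].tolist())
W=ray("top",c[:,0],.02)[:,:2]
r=cv2.minAreaRect(W.astype(np.float32)*1000);print("rect",r)
br=cv2.inRange(h,(15,140,90),(35,255,255));br[:,:230]=0;br[:,270:]=0;br[:150]=0;br[230:]=0
wh=cv2.inRange(f,(170,170,170),(255,255,255));wh[:,:300]=0;wh[:,360:]=0;wh[:180]=0;wh[270:]=0
for nm,k,z in(("wing",br,.119),("sled",wh,.028)):
    c=max(cv2.findContours(k,0,1)[0],key=cv2.contourArea);r=cv2.minAreaRect(c);b=cv2.boxPoints(r);print(nm,r,b.tolist(),np.round(ray("top",b,z),4).tolist())
cr=f[95:290,205:400];cv2.imwrite("pics/c.png",cv2.resize(cr,None,fx=3,fy=3,interpolation=cv2.INTER_CUBIC))
E
```

```text
21602.0 [[354, 101], [311, 99], [303, 109], [272, 114], [268, 154], [245, 161], [255, 200], [250, 215], [241, 203], [240, 158], [264, 151], [267, 127], [216, 135], [238, 276], [385, 251]]
rect ((661.210693359375, -9.219497680664062), (353.04266357421875, 309.8266296386719), 11.431097030639648)
wing ((246.57225036621094, 198.46600341796875), (28.262279510498047, 11.283621788024902), 64.79888153076172) [[235.450439453125, 188.0821533203125], [245.66006469726562, 183.27761840820312], [257.6940612792969, 208.849853515625], [247.48443603515625, 213.65438842773438]] [[0.6183, 0.1065, 0.119], [0.6282, 0.0875, 0.119], [0.579, 0.0626, 0.119], [0.5692, 0.0815, 0.119]]
sled ((329.1151123046875, 230.59315490722656), (43.07779312133789, 22.8212833404541), 83.9909896850586) [[315.51239013671875, 210.36712646484375], [338.208251953125, 207.97808837890625], [342.71783447265625, 250.81918334960938], [320.02197265625, 253.20822143554688]] [[0.5996, -0.0479, 0.028], [0.6058, -0.0946, 0.028], [0.5167, -0.1051, 0.028], [0.5106, -0.059, 0.028]]
```

View pics/c.png

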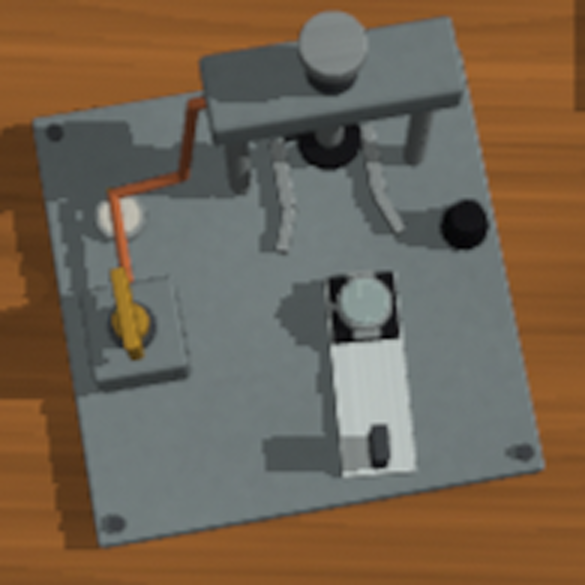

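The crop shows the far plate edge from (33,121), the wing from (118,268) to (136,355), the tab top at (380,445), and the sled's near edge from (343,475) to (415,470). The rails are at crop x 285 and 380.

Run:
```python
from h import *
f=cv2.imread("pics/top0.png");h=cv2.cvtColor(f,cv2.COLOR_BGR2HSV)
m=cv2.bitwise_not(cv2.inRange(h,(3,90,0),(20,255,255)));m[:, :205]=0;m[:,400:]=0;m[:95]=0;m[290:]=0
m=cv2.morphologyEx(m,cv2.MORPH_OPEN,np.ones((5,5)))
c=max(cv2.findContours(m,cv2.RETR_EXTERNAL,cv2.CHAIN_APPROX_NONE)[0],key=cv2.contourArea)[:,0]
def line(a,b,z):
    a,b=np.array(a,float),np.array(b,float);t=(b-a)/np.hypot(*(b-a));d=c-a;s=d@t;e=d@[-t[1],t[0]]
    k=(abs(e)<3)&(s>6)&(s<np.hypot(*(b-a))-6)
    v=cv2.fitLine(ray("top",c[k],z)[:,:2].astype(np.float32),cv2.DIST_HUBER,0,.01,.01).ravel();print(k.sum(),np.round(v,4),np.degrees(np.arctan2(v[1],v[0])));return v
L=line((216,135),(238,276),.02);R=line((358,110),(385,251),.02);B=line((238,276),(385,251),.0);T=line((216,135),(262,127),.02)
yaw=np.mean([np.arctan2(L[1],L[0]),np.arctan2(R[1],R[0])]);yaw=np.arctan(np.tan(yaw))
yb=[np.arctan(-v[0]/v[1]) for v in(B,T)];print("yaw",np.degrees(yaw),np.degrees(yb))
yaw=np.mean([yaw,*yb]) if 0 else np.mean([np.arctan(L[1]/L[0]),np.arctan(R[1]/R[0]),yb[0]])
ex=np.array([np.cos(yaw),np.sin(yaw)]);ey=np.array([-ex[1],ex[0]])
l,r,b,t=L[2:]@ey,R[2:]@ey,B[2:]@ex,T[2:]@ex
print("size",l-r,t-b)
o=((b+t)/2+.010)*ex+((l+r)/2-.045)*ey
print("origin",o,"yaw",yaw)
W=lambda x,y,z:np.r_[o+x*ex+y*ey,z]
print("valve",W(-.03,.15,.107),"stop",W(.101,0,.02))
cr=lambda u,v:(205+u/3,95+v/3)
tab=ray("top",cr(380,430),.072)[0];print("tabtop",tab,"press",(tab[:2]-o)@np.c_[ex,ey])
wv=ray("top",[cr(118,272),cr(136,352)],.119);print("wing",wv,[(q[:2]-o)@np.c_[ex,ey] for q in wv])
w=ray("top",cr(365,301),.052)[0];print("watch",w,(w[:2]-o)@np.c_[ex,ey])
print("face proj",proj("top",[W(.07,0,.244),W(-.03,.15,.119)]))
for q in[(327,285),(398,272),(415,470),(343,475)]:
    p=ray("top",cr(*q),.028)[0];print((p[:2]-o)@np.c_[ex,ey])
for q in[(465,215),(120,215)]:
    p=ray("top",cr(*q),.03 if q[0]<200 else .05)[0];print("by",(p[:2]-o)@np.c_[ex,ey])
```

```text
129 [0.9802 0.1979 0.6068 0.1368] 11.414317
129 [ 0.9802  0.1979  0.6705 -0.1642] 11.416728
135 [ 0.1985 -0.9801  0.4916 -0.0437] -78.54887
35 [ 0.197  -0.9804  0.7703  0.1205] -78.63712
yaw 11.415524 [11.451131 11.36287 ]
size 0.30772167 0.30570465
origin [ 0.66011465 -0.05529357] yaw 0.19944562
valve [0.6009905  0.08578914 0.107     ] stop [ 0.7591125  -0.03528285  0.02      ]
tabtop [ 0.53418017 -0.08028508  0.072     ] press [-0.12838949  0.00045481]
wing [[0.62346395 0.08979965 0.119     ]
 [0.57185754 0.07622066 0.119     ]] [array([-0.00717741,  0.14947844]), array([-0.06045116,  0.14639319])]
watch [ 0.62585901 -0.06947073  0.052     ] [-0.03638544 -0.00710919]
face proj [[315.63401493 108.70662793]
 [245.93066702 197.20088395]]
[-0.01478054  0.01474566]
[-0.01411873 -0.03531863]
[-0.1524069  -0.02135994]
[-0.14730091  0.02738054]
by [ 0.01177204 -0.08542898]
by [0.05871252 0.14759277]
```

```bash
cat >> h.py <<'E'
from scipy.spatial.transform import Rotation as Ro
O=np.array([.6601,-.0553]);PY=.1994
EX=np.array([np.cos(PY),np.sin(PY)]);EY=np.array([-EX[1],EX[0]])
def P2W(x,y): return O+x*EX+y*EY
def W2P(w): return (np.asarray(w)[...,:2]-O)@np.c_[EX,EY]
def delta(pos,yaw,frac=1):
    s=observe();R=Ro.from_euler("xyz",s["tool_rot"]);T=Ro.from_euler("xyz",[np.pi,0,yaw])
    print("shift mm",np.round(R.inv().apply(np.array(pos)-s["position"])*1000*frac,1),"turn deg",np.round(np.degrees((R.inv()*T).as_rotvec())*frac,2),"t",round(s["clock"],2),"az",np.arctan2(s["position"][1],s["position"][0]))
E
python3 -c "
from h import *
delta((.52,-.08,.19),.12,.5)"
```

```text
shift mm [-251.6 -235.5   20.7] turn deg [-1.00e-02  4.00e-02  7.37e+01] t 0.1 az 1.1218891938243374
```

Call:
send_rows([
  [[-12,-11,1],[0,0,4],1],
  [[-36,-34,3],[0,0,11],1],
  [[-64,-60,5],[0,0,19],1],
  [[-92,-86,7],[0,0,27],1],
  [[-120,-112,10],[0,0,35],1],
  [[-148,-138,12],[0,0,43],1],
  [[-175,-164,14],[0,0,51],1],
  [[-202,-189,16],[0,0,59],1],
  [[-228,-213,18],[0,0,67],1],
  [[-252,-236,20],[0,0,74],1],
])

```text
clock: 1.1
position: [0.3961, 0.2395, 0.2112]
tool_rot: [-3.142, 0.0, 1.395]
force: [0.1, -0.7, -0.1]
grip_width: 0.0853
finger_force: 0.0
```

```bash
python3 -c "
from h import *
delta((.52,-.08,.19),.12)
print(observe()['qpos'])"
```

```text
shift mm [-293.   177.8   21.2] turn deg [0.000e+00 1.000e-02 7.307e+01] t 1.1 az 0.5438638767863442
[-0.94389565  0.30605284  0.33578469  2.04632691 -0.13742885  0.81015509
 -0.70312193]
```

Call:
send_rows([
  [[-28,17,2],[0,0,7],1],
  [[-58,35,4],[0,0,15],1],
  [[-90,55,6],[0,0,23],1],
  [[-122,74,9],[0,0,31],1],
  [[-154,94,11],[0,0,39],1],
  [[-186,113,14],[0,0,47],1],
  [[-218,132,16],[0,0,55],1],
  [[-250,152,18],[0,0,62],1],
  [[-277,168,20],[0,0,68],1],
  [[-293,178,21],[0,0,73],1],
])

```text
clock: 2.1
position: [0.5221, -0.0802, 0.1901]
tool_rot: [3.141, 0.0, 0.121]
force: [-0.3, 0.9, 0.1]
grip_width: 0.0854
finger_force: 0.0
```

Call:
send_rows([
  [[0,0,0],[0,0,0],0.0],
  [[0,0,0],[0,0,0],0.0],
])

```text
clock: 2.3
position: [0.5215, -0.0776, 0.19]
tool_rot: [-3.142, 0.001, 0.128]
force: [-0.2, 0.2, -0.0]
grip_width: 0.0591
finger_force: 0.0
```

```bash
python3 -c "
from h import *
p=camera_params('wrist');f=grab_frame('wrist');cv2.imwrite('pics/w1.png',f)
import pickle;pickle.dump(p,open('w1.pkl','wb'))
print(observe()['qpos'],observe()['position'],observe()['tool_rot'],p['fovy'],p['cx'],p['cy'],np.round(-p['extrinsics'][:3,:3].T@p['extrinsics'][:3,3],3))
print(proj('wrist',[(.534,-.080,.072)],p))
"
```

```text
[-0.45130627  0.50679531  0.67307823  1.92326149 -0.41353475  0.85333085
 -1.00332765] [ 0.5215295  -0.07705642  0.19008837] [-3.14120037e+00  5.88496120e-04  1.28910232e-01] 70.29860824567207 320.94091692732775 237.01603485294393 [ 0.599 -0.068  0.334]
[[325.60007284 216.10779066]]
```

View pics/w1.png

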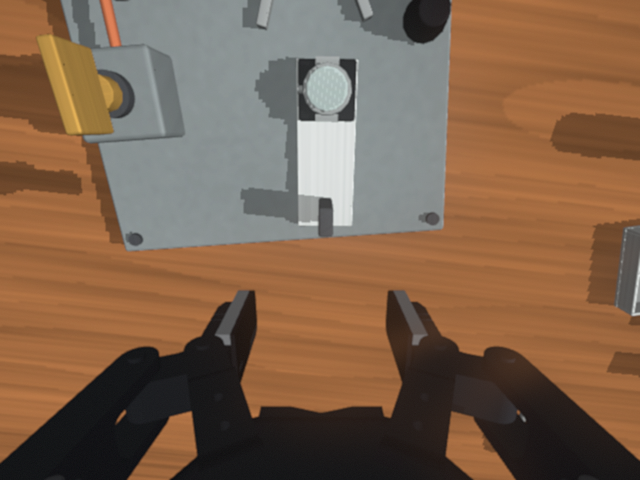

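The wrist view shows the sled between columns 298 and 355, the watch at (328,88) and the tab at (326,215), as predicted. The wing is at (75,85).

Run:
```python
from h import *
import pickle
p=pickle.load(open('w1.pkl','rb'));f=cv2.imread('pics/w1.png');g=f.min(2)
k=cv2.inRange(f,(165,165,165),(255,255,255));k[:,:285]=0;k[:,370:]=0;k[:115]=0;k[235:]=0
ys=np.arange(130,190,3);Lp=[(np.where(k[y])[0].min()-.5,y) for y in ys];Rp=[(np.where(k[y])[0].max()+.5,y) for y in ys]
for q in(Lp,Rp):
    w=ray('wrist',q,.028,p)[:,:2];v=cv2.fitLine(w.astype(np.float32),cv2.DIST_HUBER,0,.01,.01).ravel();print("edge yaw",np.arctan(v[1]/v[0]),v)
Lw=ray('wrist',Lp,.028,p);Rw=ray('wrist',Rp,.028,p);print("width",np.mean(np.linalg.norm(Lw-Rw,axis=1)),"mid",((Lw+Rw)/2).mean(0))
d=((g<90)*255).astype(np.uint8);d[:,:312]=0;d[:,342:]=0;d[:190]=0;d[245:]=0
c=max(cv2.findContours(d,0,1)[0],key=cv2.contourArea);print("tab px",cv2.boundingRect(c));
for row in range(196,240,3):print(row,f[row,326].tolist(),np.where(d[row])[0][[0,-1]] if d[row].any() else "")
print("trail corners",[W2P(ray('wrist',q,.028,p)[0]) for q in[(298,226),(352,227)]])
cs=np.where(k[224:230].any(0))[0];
b=cv2.inRange(cv2.cvtColor(f,cv2.COLOR_BGR2HSV),(15,100,90),(32,255,255));b[:,140:]=0;b[150:]=0
c=max(cv2.findContours(b,0,1)[0],key=cv2.contourArea);q=cv2.approxPolyDP(c,3,True)[:,0];print(q.tolist());print(np.round(W2P(ray('wrist',q,.119,p)),4).tolist())
```

```text
edge yaw 0.10752014 [ 0.99422526  0.1073131   0.5666626  -0.05126156]
edge yaw 0.11677464 [ 0.9931896   0.11650942  0.5809427  -0.09998921]
width 0.050199773172511473 mid [ 0.57442423 -0.07549126  0.028     ]
tab px (312, 198, 30, 47)
196 [222, 223, 218] 
199 [65, 65, 64] [320 329]
202 [65, 66, 66] [319 330]
205 [65, 66, 66] [319 331]
208 [78, 78, 77] [319 331]
211 [91, 89, 89] [319 331]
214 [92, 90, 90] [319 331]
217 [92, 90, 90] [319 331]
220 [90, 89, 89] [319 331]
223 [90, 89, 88] [319 330]
226 [90, 90, 90] [319 331]
229 [88, 87, 88] [319 329]
232 [91, 89, 90] [319 328]
235 [87, 85, 86] [319 330]
238 [73, 104, 148] [321 341]
trail corners [array([-0.14726044,  0.02720254]), array([-0.15180327, -0.02293809])]
[[36, 36], [65, 132], [112, 132], [108, 112], [122, 100], [117, 83], [97, 73], [89, 48], [52, 34]]
[[-0.0023, 0.1544], [-0.0535, 0.1535], [-0.0555, 0.1253], [-0.0442, 0.1248], [-0.0383, 0.1149], [-0.0291, 0.1155], [-0.0231, 0.1256], [-0.0102, 0.1267], [-0.0019, 0.1452]]
```

```bash
python3 -c "
from h import *
delta((.5286,-.0807,.04),.112)"
```

```text
shift mm [  6.6   4.6 150.1] turn deg [-0.02  0.03  0.97] t 2.35 az -0.14668955290853836
```

Call:
send_rows([
  [[3,2,15],[0,0,0.5],0],
  [[7,5,40],[0,0,1],0],
  [[7,5,65],[0,0,1],0],
  [[7,5,80],[0,0,1],0],
  [[7,5,85],[0,0,1],0],
  [[7,5,85],[0,0,1],0],
])

```text
clock: 2.95
position: [0.5291, -0.0814, 0.1047]
tool_rot: [-3.141, 0.001, 0.11]
force: [-0.6, -0.2, -0.3]
grip_width: 0.0425
finger_force: 0.0
```

```bash
python3 -c "
from h import *
delta((.5286,-.0807,.039),.112)"
```

```text
shift mm [-0.3 -0.7 65.7] turn deg [-0.01  0.06 -0.09] t 2.95 az -0.15268291356932787
```

Call:
send_rows([
  [[0,-0.5,15],[0,0,0],0],
  [[0,-0.5,35],[0,0,0],0],
  [[0,-0.5,52],[0,0,0],0],
  [[0,-0.5,62],[0,0,0],0],
  [[0,-0.5,66],[0,0,0],0],
  [[0,-0.5,66],[0,0,0],-0.3],
  [[0,-0.5,66],[0,0,0],-0.6],
  [[0,-0.5,66],[0,0,0],-1],
  [[0,-0.5,66],[0,0,0],-1],
  [[0,-0.5,66],[0,0,0],-1],
], newtons=30)

```text
clock: 3.95
position: [0.5298, -0.0812, 0.0401]
tool_rot: [-3.142, -0.001, 0.11]
force: [-0.5, 0.4, 7.6]
grip_width: 0.0115
finger_force: 29.9
```

Call:
send_rows([
  [[0,0,0],[0,0,0],-1],
  [[0,0,0],[0,0,0],-1],
])

```text
clock: 4.15
position: [0.5298, -0.0812, 0.0401]
tool_rot: [-3.142, -0.001, 0.11]
force: [-2.2, 1.4, 6.9]
grip_width: 0.0117
finger_force: 29.9
```

Run:
```python
from h import *
s=observe();print(s['position'],s['tool_rot'],s['force'],s['moment'],s['grip_width'],s['finger_force'])
p=camera_params('wrist');f=grab_frame('wrist');cv2.imwrite('pics/w2.png',f)
import pickle;pickle.dump(p,open('w2.pkl','wb'))
cv2.imwrite('pics/w2c.png',f)
print(-p['extrinsics'][:3,:3].T@p['extrinsics'][:3,3])
print(proj('wrist',[np.r_[P2W(x,y),.03] for x,y in[(45,27),(95,27),(45,-27),(95,-27)] for x,y in[(x/1000,y/1000)]]+[np.r_[P2W(.101,0),.036]],p))
```

```text
[ 0.52982298 -0.08119848  0.04008138] [-3.14151153e+00 -1.20041062e-03  1.09797181e-01] [-2.17541118  1.40266234  6.85321155] [ 0.20687213  0.19011975 -0.01718267] 0.011673027767042047 29.939868450164795
[ 0.6072178  -0.07279738  0.18395062]
[[ 197.59397548 -165.69028765]
 [ 164.69746304 -382.65934516]
 [ 354.00353168 -184.13993446]
 [ 343.90366879 -406.93072417]
 [ 246.37432719 -459.19919951]]
```

View pics/w2.png

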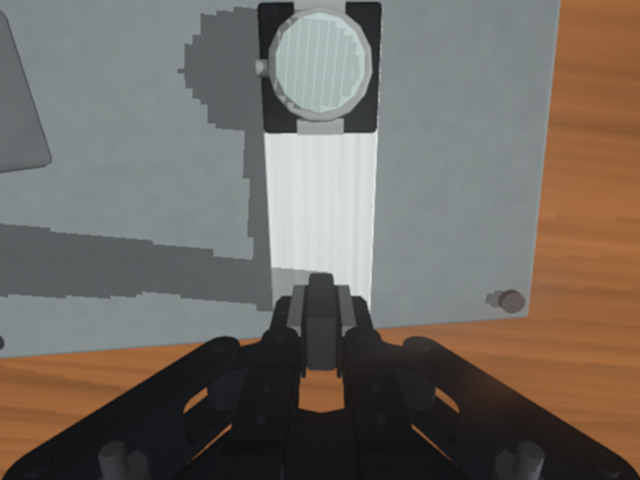

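The tab is held centrally with a width of 11.7 mm. The sled runs straight up the picture from (272,270) to (262,132), the watch is at (320,63), and the plate's right edge runs from (558,0) to (528,315). I'll use that edge and the rail mouths to check the press frame.

Run:
```python
from h import *
import pickle
p=pickle.load(open('w2.pkl','rb'));f=cv2.imread('pics/w2.png');h=cv2.cvtColor(f,cv2.COLOR_BGR2HSV)
wood=cv2.inRange(h,(3,80,0),(22,255,255))
e=[(np.where(wood[y,500:])[0].min()+500-.5,y) for y in range(10,280,5)]
w=ray('wrist',e,.02,p)[:,:2];v=cv2.fitLine(w.astype(np.float32),cv2.DIST_HUBER,0,.01,.01).ravel();print("plate right yaw",np.arctan(v[1]/v[0]),"press y",W2P(v[2:]))
k=cv2.inRange(f,(165,165,165),(255,255,255));k[:,:255]=0;k[:,390:]=0
ys=range(145,260,5);L=[(np.where(k[y])[0].min()-.5,y) for y in ys];R=[(np.where(k[y])[0].max()+.5,y) for y in ys]
m=(ray('wrist',L,.028,p)+ray('wrist',R,.028,p))/2
v=cv2.fitLine(m[:,:2].astype(np.float32),2,0,.01,.01).ravel();print("sled yaw",np.arctan(v[1]/v[0]),v,"y at tab x",v[3]+(.5298-v[2])*v[1]/v[0], "width",np.mean(np.linalg.norm(ray('wrist',L,.028,p)-ray('wrist',R,.028,p),axis=1)))
c=ray('wrist',(320,63),.052,p)[0];print("watch",c,W2P(c))
# near edge of the plate
b=[(u,np.where(wood[280:400,u])[0].min()+280-.5) for u in list(range(60,200,10))+list(range(400,480,10))]
bw=W2P(ray('wrist',b,.02,p));print("near x",np.round(bw[:,0],4))
p1=pickle.load(open('w1.pkl','rb'))
f1=cv2.imread('pics/w1.png')[0:60,220:480];f0=cv2.imread('pics/top0.png')[130:190,285:345]
cv2.imwrite('pics/rails.png',np.hstack([cv2.resize(f1,None,fx=2,fy=2),cv2.resize(f0,(240,240))[:120], ])) if 0 else cv2.imwrite('pics/rails.png',np.vstack([cv2.resize(f1,None,fx=2,fy=2,interpolation=2),cv2.copyMakeBorder(cv2.resize(f0,None,fx=6,fy=6,interpolation=2),0,0,0,160,0)]))
```

```text
plate right yaw 0.20075428 press y [-0.0728294  -0.11006224]
sled yaw 0.11591388 [ 0.99328953  0.11565448  0.57561    -0.07642197] y at tab x -0.08175589 width 0.04984325554481569
watch [ 0.62908922 -0.07009107  0.052     ] [-0.03332615 -0.00835534]
near x [-0.1627 -0.1625 -0.1624 -0.1629 -0.1627 -0.1626 -0.1624 -0.1629 -0.1628
 -0.1627 -0.1625 -0.1624 -0.1629 -0.1627 -0.1623 -0.1628 -0.1627 -0.1625
 -0.1624 -0.1629 -0.1627 -0.1626]
```

View pics/rails.png

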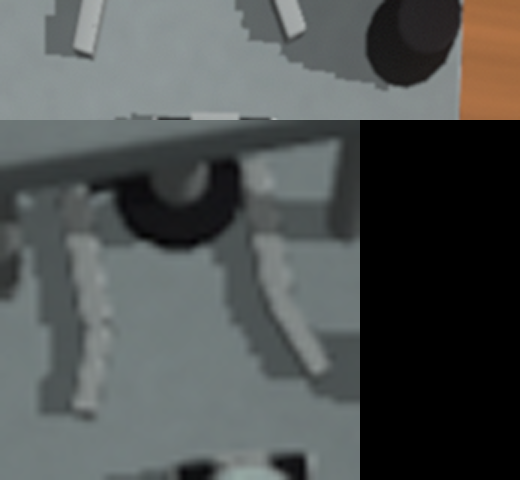

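The rail mouth ends are at about (262,25) on the left and (368,17) on the right in the first wrist frame. The rails are straight and symmetric further in.

Run:
```python
from h import *
import pickle
p=pickle.load(open('w1.pkl','rb'))
print(W2P(ray('wrist',[(262,25),(368,17)],.03,p)))
c=lambda u,v:(285+u/6,130+v/6)
print("top",W2P(ray('top',[c(70,118),c(98,118),c(250,115),c(278,115),c(85,290),c(318,252)],.03)))
R=Ro.from_euler("xyz",observe()["tool_rot"])
delta((*P2W(-.118,0),.0405),.110+.087)
```

```text
[[ 0.01758559  0.04016229]
 [ 0.01716292 -0.04250592]]
top [[ 0.07667932  0.03535367]
 [ 0.07500439  0.02572212]
 [ 0.06698229 -0.02679234]
 [ 0.0653051  -0.03643745]
 [ 0.01459309  0.04083304]
 [ 0.01412715 -0.04115103]]
shift mm [14.8 -0.9 -0.4] turn deg [-0.   -0.07 -5.  ] t 4.2 az -0.15210871245600205
```

Call:
send_rows([
  [[0,0,-0.8],[0,0,0],-1],
  [[2,0,-0.8],[0,0,-0.6],-1],
  [[4.5,0,-0.8],[0,0,-1.5],-1],
  [[7.5,0,-0.8],[0,0,-2.5],-1],
  [[10.5,0,-0.8],[0,0,-3.5],-1],
  [[13,-0.3,-0.8],[0,0,-4.4],-1],
  [[15,-0.5,-0.8],[0,0,-5],-1],
  [[15,-0.5,-0.8],[0,0,-5],-1],
])

```text
clock: 5.0
position: [0.5446, -0.0791, 0.0401]
tool_rot: [3.141, -0.0, 0.198]
force: [0.8, -0.2, -1.1]
grip_width: 0.0122
finger_force: 29.5
```

Run:
```python
from h import *
import pickle
s=observe();print(s['position'],s['tool_rot'],s['force'],s['moment'],s['grip_width'],W2P(s['position']))
p=camera_params('wrist');f=grab_frame('wrist');cv2.imwrite('pics/w3.png',f)
k=cv2.inRange(f,(165,165,165),(255,255,255));k[:,:255]=0;k[:,390:]=0
ys=range(145,260,5);L=[(np.where(k[y])[0].min()-.5,y) for y in ys];R=[(np.where(k[y])[0].max()+.5,y) for y in ys]
m=(ray('wrist',L,.028,p)+ray('wrist',R,.028,p))/2;q=W2P(m)
a=np.polyfit(q[:,0],q[:,1],1);print("sled yaw in press",a[0],"y at tab,lead",np.polyval(a,[-.118,.006]))
wood=cv2.inRange(cv2.cvtColor(f,cv2.COLOR_BGR2HSV),(3,80,0),(22,255,255))
e=[(np.where(wood[y,480:])[0].min()+479.5,y) for y in range(10,250,5) if wood[y,480:].any()]
w=W2P(ray('wrist',e,.02,p));a=np.polyfit(w[:,0],w[:,1],1);print("plate edge",a[0],np.polyval(a,-.05))
```

```text
[ 0.5446443  -0.0790768   0.04012857] [ 3.14149921e+00 -4.91767617e-04  1.97603890e-01] [ 0.76623951 -0.22034852 -1.10520308] [-0.06155298 -0.33118611 -0.02778293] 0.012183379772147639 [-0.11787775 -0.00043606]
sled yaw in press 0.0016155805917322846 y at tab,lead [-0.00098512 -0.00078478]
plate edge 0.004265190763671059 -0.11006072012662896
```

Call:
send_rows([
  [[3,0,0],[0,0,0],-1],
  [[8,0,0],[0,0,0],-1],
  [[14,-0.2,0],[0,0,0],-1],
  [[21,-0.2,0],[0,0,0],-1],
  [[28,-0.3,0],[0,0,0],-1],
  [[35,-0.3,0],[0,0,0],-1],
  [[42,-0.4,0],[0,0,0],-1],
  [[49,-0.4,0],[0,0,0],-1],
  [[55,-0.4,0],[0,0,0],-1],
  [[60,-0.4,0],[0,0,0],-1],
])

```text
clock: 6.05
position: [0.6034, -0.0669, 0.0401]
tool_rot: [3.142, 0.0, 0.197]
force: [-7.4, -1.0, 6.0]
grip_width: 0.0115
finger_force: 30.4
```

Call:
send_rows([
  [[2,0,-0.4],[0,0,0],-1],
  [[5,0,-0.4],[0,0,0],-1],
  [[8,0,-0.4],[0,0,0],-1],
  [[11,0,-0.4],[0,0,0],-1],
  [[14,0,-0.4],[0,0,0],-1],
  [[17,0,-0.4],[0,0,0],-1],
  [[19,0,-0.4],[0,0,0],-1],
  [[20.5,0,-0.4],[0,0,0],-1],
  [[21.5,0,-0.4],[0,0,0],-1],
  [[22,0,-0.4],[0,0,0],-1],
])

```text
clock: 7.05
position: [0.6246, -0.0627, 0.0405]
tool_rot: [3.142, 0.0, 0.197]
force: [-0.4, -0.3, -2.6]
grip_width: 0.0116
finger_force: 29.4
```

Run:
```python
from h import *
s=observe();print(s['position'],s['tool_rot'],s['force'],s['moment'],s['grip_width'],W2P(s['position']))
f=grab_frame('top');cv2.imwrite('pics/t3.png',f)
```

```text
[ 0.62457273 -0.06273055  0.04050158] [3.14157985e+00 2.54190803e-05 1.96863581e-01] [-0.35720395 -0.34544849 -2.63853884] [-0.09830253  0.31351085  0.04977937] 0.011649039704829724 [-0.03629517 -0.00024604]
```

Call:
send_rows([
  [[0.5,0,0],[0,0,0],-1],
  [[1,0,0],[0,0,0],-1],
  [[1.5,0,0],[0,0,0],-1],
  [[2,0,0],[0,0,0],-1],
  [[2.5,0,0],[0,0,0],-1],
  [[3,0,0],[0,0,0],-1],
  [[3.5,0,0],[0,0,0],-1],
])

```text
clock: 7.8
position: [0.628, -0.062, 0.0405]
tool_rot: [-3.142, 0.0, 0.197]
force: [-0.3, 0.2, -2.5]
grip_width: 0.0116
finger_force: 29.3
```

Call:
send_rows([
  [[0.5,0,0],[0,0,0],-1],
  [[1,0,0],[0,0,0],-1],
  [[1.5,0,0],[0,0,0],-1],
])

```text
clock: 8.1
position: [0.6295, -0.0617, 0.0405]
tool_rot: [3.142, 0.0, 0.197]
force: [-2.0, 0.5, -2.2]
grip_width: 0.0115
finger_force: 29.3
```

Call:
send_rows([
  [[0.4,0,0],[0,0,0],-1],
  [[0.8,0,0],[0,0,0],-1],
  [[1.2,0,0],[0,0,0],-1],
])

```text
clock: 8.4
position: [0.6306, -0.0615, 0.0405]
tool_rot: [3.142, 0.0, 0.197]
force: [-1.0, -0.6, -2.9]
grip_width: 0.0116
finger_force: 29.3
```

Call:
send_rows([
  [[0.3,0,0],[0,0,0],-1],
  [[0.6,0,0],[0,0,0],-1],
  [[0.9,0,0],[0,0,0],-1],
])

```text
clock: 8.7
position: [0.6315, -0.0613, 0.0405]
tool_rot: [3.142, 0.0, 0.197]
force: [-0.3, -0.0, -2.5]
grip_width: 0.0117
finger_force: 29.3
```

Call:
send_rows([
  [[0.3,0,0],[0,0,0],-1],
  [[0.6,0,0],[0,0,0],-1],
  [[0.9,0,0],[0,0,0],-1],
])

```text
clock: 9.0
position: [0.6324, -0.0612, 0.0405]
tool_rot: [3.142, -0.0, 0.197]
force: [-0.7, 0.3, -3.3]
grip_width: 0.0115
finger_force: 29.3
```

Call:
send_rows([
  [[0.3,0,0],[0,0,0],-1],
  [[0.6,0,0],[0,0,0],-1],
  [[0.9,0,0],[0,0,0],-1],
])

```text
clock: 9.3
position: [0.6333, -0.061, 0.0405]
tool_rot: [-3.142, 0.0, 0.197]
force: [-4.2, -0.4, -1.6]
grip_width: 0.0118
finger_force: 29.4
```

Call:
send_rows([
  [[0.3,0,0],[0,0,0],-1],
  [[0.6,0,0],[0,0,0],-1],
  [[0.9,0,0],[0,0,0],-1],
])

```text
clock: 9.6
position: [0.6332, -0.061, 0.0403]
tool_rot: [-3.141, 0.002, 0.197]
force: [-9.6, -1.5, 1.0]
grip_width: 0.0114
finger_force: 29.9
```

Call:
send_rows([
  [[0.2,0,0],[0,0,0],-0.6],
  [[0.2,0,0],[0,0,0],0],
  [[0.2,0,0],[0,0,0],0],
  [[-0.5,0,0],[0,0,0],0],
  [[-0.5,0,-10],[0,0,0],0],
  [[-0.5,0,-30],[0,0,0],0],
  [[-0.5,0,-55],[0,0,0],0],
  [[-0.5,0,-80],[0,0,0],0],
  [[-0.5,0,-95],[0,0,0],0],
  [[-0.5,0,-100],[0,0,0],0],
])

```text
clock: 10.6
position: [0.6343, -0.0609, 0.1423]
tool_rot: [3.141, -0.002, 0.197]
force: [-0.3, -0.5, -0.7]
grip_width: 0.0429
finger_force: 0.0
```

Run:
```python
from h import *
import pickle
s=observe();print(s['clock'],s['position'],s['tool_rot'],s['force'],s['grip_width'],s['qpos'])
for n in('top','side','wrist'):
    p=camera_params(n);f=grab_frame(n);cv2.imwrite(f'pics/{n}4.png',f)
pickle.dump(p,open('w4.pkl','wb'))
print(proj('wrist',[np.r_[P2W(-.099,0),.028],np.r_[P2W(-.03,0),.072],np.r_[P2W(-.045,.025),.028]],p))
z=cv2.imread('pics/side4.png')[150:310,190:350]
cv2.imwrite('pics/v4.png',np.hstack([cv2.imread('pics/wrist4.png')[:, ::1][::1],cv2.resize(z,(480,480))])[:, :] if 0 else cv2.resize(np.hstack([cv2.imread('pics/wrist4.png'),cv2.resize(z,(480,480),interpolation=2)]),(800,343)))
```

```text
10.6 [ 0.63431443 -0.06093118  0.1423189 ] [ 3.14125629e+00 -2.24138149e-03  1.97001792e-01] [-0.25595612 -0.52719054 -0.65382568] 0.0428737480653719 [-0.36473899  0.72141066  0.58166812  1.66714708 -0.4828587   0.89809482
 -0.96504646]
[[320.60138558 313.95123254]
 [320.34367267 256.49010628]
 [289.31799998 254.47884305]]
```

View pics/v4.png

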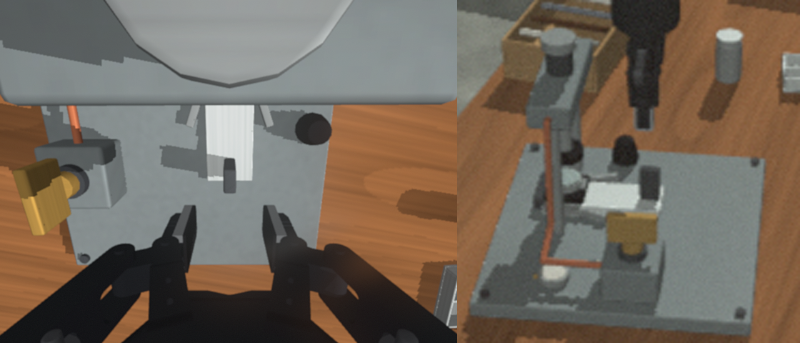

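The wrist view confirms the sled's near-left corner at about (290,252). Home predicts (289,254), so the sled is at the stop. The wing is at about (60,275) in the full wrist frame and the head is still up.

```bash
python3 -c "
from h import *
print(P2W(-.028,.15))
delta((*P2W(-.028,.15),.155),.22)"
```

```text
[0.60294261 0.08618157]
shift mm [  -1.1 -150.   -15. ] turn deg [-0.02  0.03 -1.31] t 10.75 az -0.09550856734524787
```

Call:
send_rows([
  [[0,-5,-10],[0,0,-0.3],0],
  [[0,-18,-15],[0,0,-0.6],0],
  [[0,-38,-15],[0,0,-1],0],
  [[0,-60,-15],[0,0,-1.3],0],
  [[-1,-83,-15],[0,0,-1.3],0],
  [[-1,-106,-15],[0,0,-1.3],0],
  [[-1,-126,-15],[0,0,-1.3],0],
  [[-1,-142,-15],[0,0,-1.3],0],
  [[-1,-150,-15],[0,0,-1.3],0],
  [[-1,-150,-15],[0,0,-1.3],0],
])

```text
clock: 11.75
position: [0.6031, 0.0873, 0.1554]
tool_rot: [-3.141, 0.0, 0.221]
force: [-0.2, 0.0, 1.3]
grip_width: 0.0426
finger_force: 0.0
```

Run:
```python
from h import *
import pickle
p=camera_params('wrist');f=grab_frame('wrist');s=observe();print(s['position'],s['tool_rot'])
cv2.imwrite('pics/w5.png',f);pickle.dump(p,open('w5.pkl','wb'))
b=cv2.inRange(cv2.cvtColor(f,cv2.COLOR_BGR2HSV),(18,120,60),(32,255,255))
c=max(cv2.findContours(b,0,1)[0],key=cv2.contourArea);r=cv2.minAreaRect(c);q=cv2.boxPoints(r);a=cv2.approxPolyDP(c,3,True)[:,0]
print(r,a.tolist());w=ray('wrist',a,.119,p);print(np.round(W2P(w),4).tolist())
cv2.imwrite('pics/w5c.png',f)
delta((*P2W(-.028,.15),.091),.22)
```

```text
[0.60332232 0.08599095 0.15553504] [3.14127689e+00 1.49486115e-05 2.20047320e-01]
((323.0, 264.0), (98.0, 34.0), 90.0) [[318, 215], [306, 254], [316, 267], [317, 311], [328, 313], [331, 266], [338, 260], [340, 249], [331, 233], [329, 217]]
[[0.0056, 0.1531], [-0.0172, 0.1594], [-0.0249, 0.1536], [-0.0532, 0.1525], [-0.0544, 0.1459], [-0.0241, 0.1451], [-0.0204, 0.1412], [-0.0137, 0.1403], [-0.0045, 0.1457], [0.0046, 0.1471]]
shift mm [-0.3 -0.3 64.5] turn deg [0.02 0.   0.  ] t 11.8 az 0.14157549928278804
```

View pics/w5c.png

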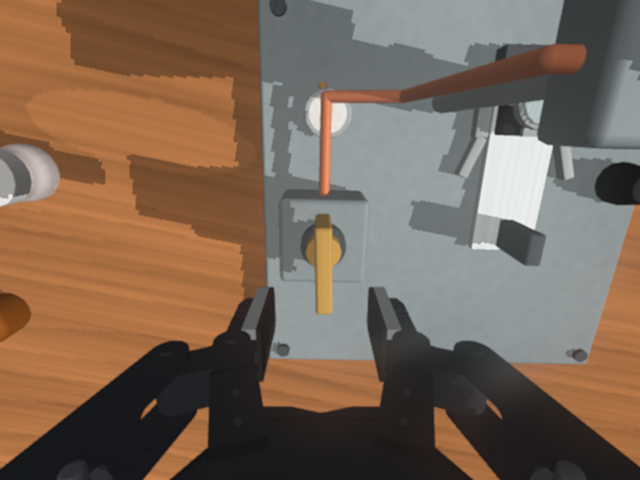

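The wing runs along column 323 from row 227 to row 312. That puts its centre at about press (-27,149), lined up with the tool to within about 0.01 rad.

Call:
send_rows([
  [[0.7,0.5,12],[0,0,0.3],0],
  [[0.7,0.5,30],[0,0,0.3],0],
  [[0.7,0.5,48],[0,0,0.3],0],
  [[0.7,0.5,59],[0,0,0.3],0],
  [[0.7,0.5,63.5],[0,0,0.3],0],
  [[0.7,0.5,63.5],[0,0,0.3],-0.4],
  [[0.7,0.5,63.5],[0,0,0.3],-0.8],
  [[0.7,0.5,63.5],[0,0,0.3],-1],
  [[0.7,0.5,63.5],[0,0,0.3],-1],
  [[0.7,0.5,63],[0,0,0.3],-1],
], newtons=30)

```text
clock: 12.8
position: [0.6043, 0.086, 0.0927]
tool_rot: [-3.141, -0.001, 0.215]
force: [1.9, 3.3, -7.2]
grip_width: 0.0094
finger_force: 29.1
```

Run:
```python
from h import *
s=observe();print(s['position'],s['tool_rot'],s['force'],s['moment'],s['grip_width'])
# head marker: collar in the side view
f=grab_frame('side');cv2.imwrite('pics/sA.png',f)
f=grab_frame('top');cv2.imwrite('pics/tA.png',f)
for n,im in(('side','sA'),('top','tA')):
    for d in(0,.015,.03):print(n,d,proj(n,[np.r_[P2W(.072,0),.244-d],np.r_[P2W(.072,0),.082-d]]).round(1).tolist())
```

```text
[0.60430652 0.08602242 0.09274657] [-3.14132963e+00 -6.67290896e-04  2.14569810e-01] [ 1.85265406  3.33602511 -7.18740955] [ 0.51564922 -0.49377378 -0.07754816] 0.009382672332540816
side 0 [[235.7, 167.0], [239.2, 222.6]]
side 0.015 [[236.0, 172.4], [239.5, 227.4]]
side 0.03 [[236.4, 177.9], [239.8, 232.1]]
top 0 [[315.4, 107.6], [314.0, 140.4]]
top 0.015 [[315.3, 111.1], [313.9, 143.0]]
top 0.03 [[315.1, 114.5], [313.8, 145.5]]
```

```bash
python3 -c "
import cv2,numpy as np
a=cv2.imread('pics/sA.png')[120:320,140:390];b=cv2.imread('pics/tA.png')[70:270,190:440]
cv2.imwrite('pics/ab.png',np.hstack([cv2.resize(a,(400,320),interpolation=2),cv2.resize(b,(400,320),interpolation=2)]))"
```

```text
(no output)
```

View pics/ab.png

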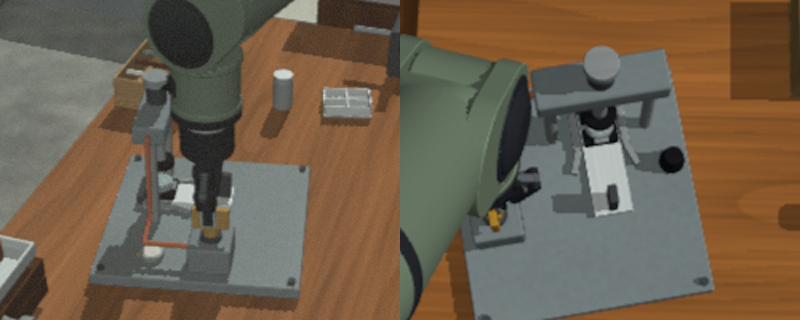

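The collar is visible in both views: at about (237,173) in the side view and (315,111) in the top view. I'll track it by template match while opening the valve.

```bash
cat >> h.py <<'E'
def head():
    s=observe();out=[]
    for n,ref,(x,y,w,hh),g in(("side","sA",(222,160,30,18),.363),("top","tA",(300,97,32,28),.23)):
        a=cv2.GaussianBlur(cv2.imread(f"pics/{ref}.png"),(0,0),.8);b=cv2.GaussianBlur(grab_frame(n),(0,0),.8)
        U=lambda i:cv2.resize(i,None,fx=8,fy=8,interpolation=cv2.INTER_CUBIC)
        T=U(a[y:y+hh,x:x+w]);S=U(b[y-4:y+hh+18,x-3:x+w+3])
        v,_,l,_=cv2.minMaxLoc(cv2.matchTemplate(S,T,cv2.TM_SQDIFF_NORMED));out.append((round((l[1]/8-4)/g,1),round(l[0]/8-3,2),round(v,4)))
    print("t",round(s["clock"],2),"yaw",round(s["tool_rot"][2],4),"head mm side,top",out,"F",s["force"].round(1),"Mz",round(s["moment"][2],2))
E
python3 -c "
from h import *
head()"
```

```text
t 12.9 yaw 0.2146 head mm side,top [(0.0, 0.0, 0.0002), (0.0, 0.0, 0.0)] F [-0.   3.3  0.4] Mz -0.12
```

Call:
send_rows([
  [[0,0,0.3],[0,0,-0.7],-1],
  [[0,0,0.3],[0,0,-2],-1],
  [[0,0,0.3],[0,0,-4],-1],
  [[0,0,0.3],[0,0,-6],-1],
  [[0,0,0.3],[0,0,-8],-1],
  [[0,0,0.3],[0,0,-10],-1],
  [[0,0,0.3],[0,0,-11],-1],
  [[0,0,0.3],[0,0,-11.7],-1],
  [[0,0,0.3],[0,0,-11.7],-1],
])

```text
clock: 13.9
position: [0.6042, 0.0864, 0.0926]
tool_rot: [-3.141, -0.001, 0.42]
force: [-2.8, 7.4, 7.2]
grip_width: 0.0095
finger_force: 31.2
```

```bash
python3 -c "
from h import *
head()"
```

```text
t 13.9 yaw 0.4199 head mm side,top [(0.3, 0.25, 0.0008), (0.0, 0.0, 0.0002)] F [-2.8  7.4  7.2] Mz -0.07
```

Call:
send_rows([
  [[0,-0.3,-0.3],[0,0,-1.7],-1],
  [[0,-0.3,-0.3],[0,0,-1.7],-1],
  [[0,-0.3,-0.3],[0,0,-1.7],-1],
  [[0,-0.3,-0.3],[0,0,-1.7],-1],
  [[0,-0.3,-0.3],[0,0,-1.7],-1],
  [[0,-0.3,-0.3],[0,0,-1.7],-1],
])

```text
clock: 14.6
position: [0.6042, 0.0865, 0.0927]
tool_rot: [-3.141, -0.001, 0.449]
force: [-0.2, 5.4, 2.3]
grip_width: 0.0093
finger_force: 30.5
```

```bash
python3 -c "
from h import *
head()"
```

```text
t 14.6 yaw 0.4492 head mm side,top [(0.3, 0.25, 0.0011), (0.0, 0.0, 0.0002)] F [-0.2  5.4  2.3] Mz 0.13
```

Call:
send_rows([
  [[0,0,0],[0,0,-1.7],-1],
  [[0,0,0],[0,0,-1.7],-1],
  [[0,0,0],[0,0,-1.7],-1],
  [[0,0,0],[0,0,-1.7],-1],
  [[0,0,0],[0,0,-1.7],-1],
  [[0,0,0],[0,0,-1.7],-1],
])

```text
clock: 15.3
position: [0.6042, 0.0865, 0.0927]
tool_rot: [-3.141, -0.001, 0.479]
force: [-0.7, 5.5, 2.4]
grip_width: 0.0095
finger_force: 30.5
```

```bash
python3 -c "
from h import *
head()"
```

```text
t 15.3 yaw 0.4789 head mm side,top [(0.3, 0.38, 0.0012), (0.0, 0.0, 0.0003)] F [-0.7  5.5  2.4] Mz 0.14
```

Call:
send_rows([
  [[0,0,0],[0,0,-1.7],-1],
  [[0,0,0],[0,0,-1.7],-1],
  [[0,0,0],[0,0,-1.7],-1],
  [[0,0,0],[0,0,-1.7],-1],
  [[0,0,0],[0,0,-1.7],-1],
  [[0,0,0],[0,0,-1.7],-1],
])

```text
clock: 16.0
position: [0.6041, 0.0866, 0.0927]
tool_rot: [-3.141, -0.001, 0.509]
force: [0.3, 5.9, 2.4]
grip_width: 0.0096
finger_force: 30.6
```

```bash
python3 -c "
from h import *
head()"
```

```text
t 16.0 yaw 0.5086 head mm side,top [(0.3, 0.38, 0.0014), (0.0, 0.0, 0.0004)] F [0.3 5.9 2.4] Mz 0.09
```

Call:
send_rows([
  [[0,0,0],[0,0,-1.7],-1],
  [[0,0,0],[0,0,-1.7],-1],
  [[0,0,0],[0,0,-1.7],-1],
  [[0,0,0],[0,0,-1.7],-1],
  [[0,0,0],[0,0,-1.7],-1],
  [[0,0,0],[0,0,-1.7],-1],
])

```text
clock: 16.7
position: [0.6041, 0.0866, 0.0927]
tool_rot: [-3.141, -0.001, 0.538]
force: [-0.7, 6.3, 2.9]
grip_width: 0.0096
finger_force: 30.6
```

```bash
python3 -c "
from h import *
head()"
```

```text
t 16.7 yaw 0.5383 head mm side,top [(0.3, 0.38, 0.0016), (0.0, 0.0, 0.0004)] F [-0.7  6.3  2.9] Mz 0.17
```

Call:
send_rows([
  [[0,0,0],[0,0,-1.7],-1],
  [[0,0,0],[0,0,-1.7],-1],
  [[0,0,0],[0,0,-1.7],-1],
  [[0,0,0],[0,0,-1.7],-1],
  [[0,0,0],[0,0,-1.7],-1],
  [[0,0,0],[0,0,-1.7],-1],
])

```text
clock: 17.4
position: [0.6041, 0.0866, 0.0927]
tool_rot: [-3.141, -0.001, 0.568]
force: [-1.2, 6.7, 3.4]
grip_width: 0.0091
finger_force: 30.6
```

```bash
python3 -c "
from h import *
head()"
```

```text
t 17.4 yaw 0.568 head mm side,top [(0.3, 0.5, 0.0019), (0.0, 0.0, 0.0005)] F [-1.2  6.7  3.4] Mz 0.07
```

Call:
send_rows([
  [[0,0,0],[0,0,-1.7],-1],
  [[0,0,0],[0,0,-1.7],-1],
  [[0,0,0],[0,0,-1.7],-1],
  [[0,0,0],[0,0,-1.7],-1],
  [[0,0,0],[0,0,-1.7],-1],
  [[0,0,0],[0,0,-1.7],-1],
])

```text
clock: 18.1
position: [0.604, 0.0867, 0.0927]
tool_rot: [-3.141, -0.001, 0.598]
force: [-0.3, 6.3, 2.8]
grip_width: 0.0098
finger_force: 30.6
```

```bash
python3 -c "
from h import *
head()"
```

```text
t 18.1 yaw 0.5978 head mm side,top [(0.3, 0.5, 0.0022), (0.0, 0.0, 0.0006)] F [-0.3  6.3  2.8] Mz 0.14
```

Call:
send_rows([
  [[0,0,0],[0,0,-1.7],-1],
  [[0,0,0],[0,0,-1.7],-1],
  [[0,0,0],[0,0,-1.7],-1],
  [[0,0,0],[0,0,-1.7],-1],
  [[0,0,0],[0,0,-1.7],-1],
  [[0,0,0],[0,0,-1.7],-1],
])

```text
clock: 18.8
position: [0.604, 0.0868, 0.0927]
tool_rot: [-3.141, -0.001, 0.627]
force: [-2.1, 7.5, 3.0]
grip_width: 0.0094
finger_force: 30.7
```

```bash
python3 -c "
from h import *
head()"
```

```text
t 18.8 yaw 0.6274 head mm side,top [(0.3, 0.5, 0.0025), (0.0, 0.0, 0.0007)] F [-2.1  7.5  3. ] Mz 0.15
```

Call:
send_rows([
  [[0,0,0],[0,0,-1.7],-1],
  [[0,0,0],[0,0,-1.7],-1],
  [[0,0,0],[0,0,-1.7],-1],
  [[0,0,0],[0,0,-1.7],-1],
  [[0,0,0],[0,0,-1.7],-1],
  [[0,0,0],[0,0,-1.7],-1],
])

```text
clock: 19.5
position: [0.604, 0.0868, 0.0927]
tool_rot: [-3.141, -0.001, 0.657]
force: [-1.8, 6.5, 2.7]
grip_width: 0.0091
finger_force: 30.7
```

```bash
python3 -c "
from h import *
head();cv2.imwrite('pics/sB.png',grab_frame('side'));cv2.imwrite('pics/tB.png',grab_frame('top'))
a=[cv2.imread('pics/'+i) for i in('sA.png','sB.png','tA.png','tB.png')]
c=[cv2.resize(i[150:190,210:270] if k<2 else i[90:150,285:345][:40],(400,266),interpolation=2) for k,i in enumerate(a)]
cv2.imwrite('pics/cmp.png',np.vstack([np.hstack(c[:2]),np.hstack(c[2:])]))"
```

```text
t 19.5 yaw 0.6572 head mm side,top [(0.3, 0.5, 0.0028), (0.0, 0.0, 0.0008)] F [-1.8  6.5  2.7] Mz 0.14
```

View pics/cmp.png

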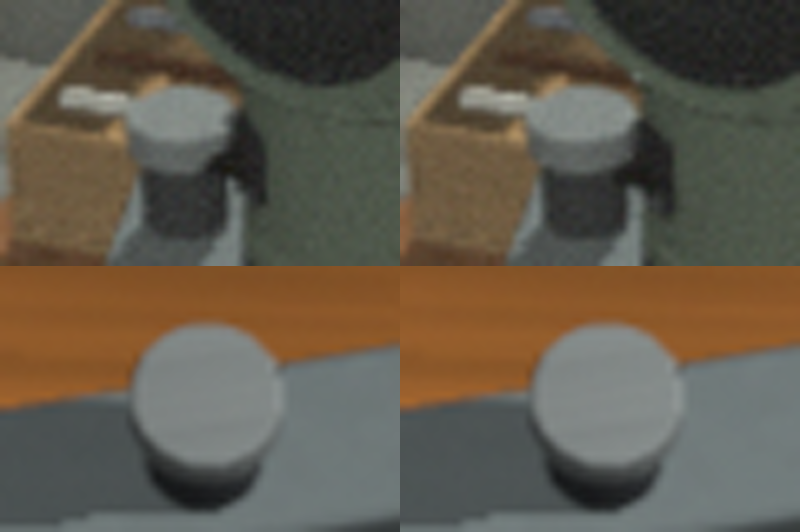

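The collar in both views has not moved: its cap is at about (237,167) in the side view and (315,109) in the top view. The head is still up, so I keep opening in small steps.

Call:
send_rows([
  [[0,0,0],[0,0,-1.7],-1],
  [[0,0,0],[0,0,-1.7],-1],
  [[0,0,0],[0,0,-1.7],-1],
  [[0,0,0],[0,0,-1.7],-1],
  [[0,0,0],[0,0,-1.7],-1],
  [[0,0,0],[0,0,-1.7],-1],
])

```text
clock: 20.3
position: [0.6039, 0.0868, 0.0927]
tool_rot: [-3.141, -0.001, 0.687]
force: [-2.3, 7.3, 3.4]
grip_width: 0.0094
finger_force: 30.7
```

```bash
python3 -c "
from h import *
head()"
```

```text
t 20.3 yaw 0.6868 head mm side,top [(0.3, 0.5, 0.0029), (0.0, 0.0, 0.0009)] F [-2.3  7.3  3.4] Mz 0.07
```

Call:
send_rows([
  [[0,0,0],[0,0,-1.7],-1],
  [[0,0,0],[0,0,-1.7],-1],
  [[0,0,0],[0,0,-1.7],-1],
  [[0,0,0],[0,0,-1.7],-1],
  [[0,0,0],[0,0,-1.7],-1],
  [[0,0,0],[0,0,-1.7],-1],
])

```text
clock: 21.0
position: [0.6039, 0.0869, 0.0927]
tool_rot: [-3.141, -0.001, 0.717]
force: [-1.1, 6.6, 4.2]
grip_width: 0.009
finger_force: 30.7
```

```bash
python3 -c "
from h import *
head()"
```

```text
t 21.0 yaw 0.7166 head mm side,top [(0.3, 0.62, 0.0032), (0.0, 0.0, 0.001)] F [-1.1  6.6  4.2] Mz 0.1
```

Call:
send_rows([
  [[0,0,0],[0,0,-1.7],-1],
  [[0,0,0],[0,0,-1.7],-1],
  [[0,0,0],[0,0,-1.7],-1],
  [[0,0,0],[0,0,-1.7],-1],
  [[0,0,0],[0,0,-1.7],-1],
  [[0,0,0],[0,0,-1.7],-1],
])

```text
clock: 21.7
position: [0.6039, 0.0869, 0.0927]
tool_rot: [-3.141, -0.001, 0.746]
force: [-2.0, 7.7, 4.1]
grip_width: 0.0095
finger_force: 30.8
```

```bash
python3 -c "
from h import *
head()"
```

```text
t 21.7 yaw 0.7463 head mm side,top [(0.3, 0.62, 0.0037), (0.0, -0.12, 0.0011)] F [-2.   7.7  4.1] Mz 0.12
```

Call:
send_rows([
  [[0,0,0],[0,0,-1.7],-1],
  [[0,0,0],[0,0,-1.7],-1],
  [[0,0,0],[0,0,-1.7],-1],
  [[0,0,0],[0,0,-1.7],-1],
  [[0,0,0],[0,0,-1.7],-1],
  [[0,0,0],[0,0,-1.7],-1],
])

```text
clock: 22.4
position: [0.6039, 0.087, 0.0927]
tool_rot: [-3.141, -0.001, 0.776]
force: [-2.8, 8.4, 3.8]
grip_width: 0.0098
finger_force: 30.8
```

```bash
python3 -c "
from h import *
head()"
```

```text
t 22.4 yaw 0.776 head mm side,top [(1.4, 0.75, 0.0056), (1.6, -0.12, 0.0018)] F [-2.8  8.4  3.8] Mz 0.08
```

The head is moving at about 2 mm/s, so the cracking point is near yaw 0.75. That speed is safe, so I hold the valve here.

Call:
send_rows([
  [[0,0,0],[0,0,0],-1],
  [[0,0,0],[0,0,0],-1],
  [[0,0,0],[0,0,0],-1],
  [[0,0,0],[0,0,0],-1],
  [[0,0,0],[0,0,0],-1],
  [[0,0,0],[0,0,0],-1],
  [[0,0,0],[0,0,0],-1],
  [[0,0,0],[0,0,0],-1],
  [[0,0,0],[0,0,0],-1],
  [[0,0,0],[0,0,0],-1],
])

```text
clock: 23.5
position: [0.6038, 0.087, 0.0927]
tool_rot: [-3.141, -0.001, 0.776]
force: [-2.7, 8.2, 3.5]
grip_width: 0.0097
finger_force: 30.8
```

```bash
python3 -c "
from h import *
head()"
```

```text
t 23.5 yaw 0.776 head mm side,top [(2.8, 1.0, 0.0178), (5.4, -0.25, 0.0043)] F [-2.7  8.2  3.5] Mz 0.08
```

Call:
send_rows([
  [[0,0,0],[0,0,0],-1],
  [[0,0,0],[0,0,0],-1],
  [[0,0,0],[0,0,0],-1],
  [[0,0,0],[0,0,0],-1],
  [[0,0,0],[0,0,0],-1],
  [[0,0,0],[0,0,0],-1],
  [[0,0,0],[0,0,0],-1],
  [[0,0,0],[0,0,0],-1],
  [[0,0,0],[0,0,0],-1],
  [[0,0,0],[0,0,0],-1],
])

```text
clock: 24.6
position: [0.6038, 0.0869, 0.0927]
tool_rot: [-3.141, -0.001, 0.776]
force: [-3.0, 8.0, 2.9]
grip_width: 0.0094
finger_force: 30.8
```

Call:
send_rows([
  [[0,0,0],[0,0,0],-1],
  [[0,0,0],[0,0,0],-1],
  [[0,0,0],[0,0,0],-1],
  [[0,0,0],[0,0,0],-1],
  [[0,0,0],[0,0,0],-1],
  [[0,0,0],[0,0,0],-1],
  [[0,0,0],[0,0,0],-1],
  [[0,0,0],[0,0,0],-1],
  [[0,0,0],[0,0,0],-1],
  [[0,0,0],[0,0,0],-1],
])

```text
clock: 25.6
position: [0.6038, 0.0869, 0.0927]
tool_rot: [-3.141, -0.001, 0.776]
force: [-1.8, 7.3, 5.0]
grip_width: 0.0092
finger_force: 30.8
```

```bash
python3 -c "
from h import *
head()"
```

```text
t 25.6 yaw 0.7759 head mm side,top [(1.0, 1.25, 0.0482), (10.3, 0.0, 0.1071)] F [-1.8  7.3  5. ] Mz 0.1
```

```bash
python3 -c "
from h import *
t=grab_frame('top');s=grab_frame('side');cv2.imwrite('pics/tC.png',t);cv2.imwrite('pics/sC.png',s)
for a,b,u,r in(('tA',t,315,(90,150)),('sA',s,236,(155,200))):
    A=cv2.imread(f'pics/{a}.png');
    for i in(A,b):print(a,i[r[0]:r[1]:2,u-1:u+2].mean(1).round().astype(int).tolist())
"
```

```text
tA [[39, 81, 128], [38, 81, 130], [39, 84, 134], [41, 86, 138], [73, 100, 132], [135, 137, 130], [134, 135, 129], [129, 130, 125], [131, 132, 126], [132, 133, 127], [132, 133, 128], [133, 134, 129], [129, 130, 125], [131, 132, 126], [133, 134, 127], [81, 81, 78], [46, 46, 43], [29, 27, 27], [48, 48, 44], [121, 121, 111], [119, 119, 110], [94, 94, 86], [61, 61, 56], [57, 57, 52], [55, 55, 52], [63, 63, 60], [65, 66, 63], [32, 31, 30], [22, 20, 21], [23, 20, 21]]
tA [[39, 84, 133], [40, 84, 134], [41, 87, 138], [42, 89, 142], [42, 87, 140], [43, 93, 148], [99, 117, 139], [102, 102, 97], [67, 64, 62], [67, 65, 62], [68, 65, 62], [68, 66, 62], [68, 65, 61], [68, 65, 61], [68, 65, 61], [73, 71, 68], [137, 139, 132], [63, 63, 60], [56, 56, 52], [126, 126, 116], [123, 123, 114], [99, 98, 90], [63, 62, 57], [58, 58, 54], [57, 57, 54], [65, 66, 63], [68, 68, 65], [69, 69, 66], [45, 45, 43], [24, 23, 23]]
sA [[58, 77, 90], [63, 85, 103], [39, 54, 73], [39, 57, 75], [127, 134, 130], [136, 139, 132], [137, 141, 134], [138, 142, 135], [113, 116, 110], [95, 98, 92], [93, 95, 91], [53, 55, 53], [53, 52, 50], [51, 52, 51], [51, 52, 50], [57, 58, 58], [79, 83, 78], [81, 82, 77], [82, 84, 79], [80, 82, 78], [83, 85, 81], [105, 107, 100], [121, 125, 116]]
sA [[59, 76, 89], [62, 86, 102], [43, 57, 76], [45, 60, 77], [63, 87, 104], [85, 103, 110], [132, 138, 130], [91, 93, 87], [69, 68, 66], [71, 72, 69], [72, 72, 70], [107, 111, 107], [96, 100, 93], [81, 83, 80], [49, 50, 50], [56, 57, 55], [80, 83, 78], [78, 81, 75], [79, 82, 76], [81, 84, 78], [118, 120, 111], [124, 127, 118], [126, 127, 119]]
```

```bash
cat >> h.py <<'E'
def edge(i,u0,u1,v0,v1,th):
    c=cv2.GaussianBlur(i,(0,0),.7)[v0:v1,u0:u1].astype(float);d=(c[:,:,2]-c[:,:,0]).mean(1)
    k=np.where(d>th)[0].max();return v0+k+(d[k]-th)/(d[k]-d[k+1])
def head2():
    s=observe();o=[]
    for t in("tA","tB","tC",None):
        i=cv2.imread(f"pics/{t}.png") if t else grab_frame("top")
        o.append(edge(i,313,318,88,118,50))
    print("t",s["clock"],"yaw",s["tool_rot"][2].round(4),"mm",((np.array(o)-o[0])/.23).round(1),s["force"].round(1))
E
python3 -c "
from h import *
head2()"
```

```text
t 25.8 yaw 0.776 mm [ 0.   0.2 16.2 16.6] [-1.6  7.1  4.1]
```

Call:
send_rows([
  [[0,0,0],[0,0,0],-1],
  [[0,0,0],[0,0,0],-1],
  [[0,0,0],[0,0,0],-1],
  [[0,0,0],[0,0,0],-1],
  [[0,0,0],[0,0,0],-1],
  [[0,0,0],[0,0,0],-1],
  [[0,0,0],[0,0,0],-1],
  [[0,0,0],[0,0,0],-1],
  [[0,0,0],[0,0,0],-1],
  [[0,0,0],[0,0,0],-1],
])

```text
clock: 26.85
position: [0.6039, 0.087, 0.0927]
tool_rot: [-3.141, -0.001, 0.776]
force: [-3.2, 7.5, 4.0]
grip_width: 0.0094
finger_force: 30.8
```

```bash
python3 -c "
from h import *
head2()"
```

```text
t 26.85 yaw 0.7759 mm [ 0.   0.2 16.2 20.9] [-3.2  7.5  4. ]
```

Call:
send_rows([
  [[0,0,0],[0,0,0],-1],
  [[0,0,0],[0,0,0],-1],
  [[0,0,0],[0,0,0],-1],
  [[0,0,0],[0,0,0],-1],
  [[0,0,0],[0,0,0],-1],
  [[0,0,0],[0,0,0],-1],
  [[0,0,0],[0,0,0],-1],
  [[0,0,0],[0,0,0],-1],
  [[0,0,0],[0,0,0],-1],
  [[0,0,0],[0,0,0],-1],
])

```text
clock: 27.9
position: [0.6038, 0.087, 0.0926]
tool_rot: [-3.141, -0.001, 0.776]
force: [-2.6, 7.2, 3.9]
grip_width: 0.0096
finger_force: 30.8
```

```bash
python3 -c "
from h import *
head2()"
```

```text
t 27.9 yaw 0.7759 mm [ 0.   0.2 16.2 25. ] [-2.6  7.2  3.9]
```

Call:
send_rows([
  [[0,0,0],[0,0,0],-1],
  [[0,0,0],[0,0,0],-1],
  [[0,0,0],[0,0,0],-1],
  [[0,0,0],[0,0,0],-1],
  [[0,0,0],[0,0,0],-1],
  [[0,0,0],[0,0,0],-1],
  [[0,0,0],[0,0,0],-1],
  [[0,0,0],[0,0,0],-1],
  [[0,0,0],[0,0,0],-1],
  [[0,0,0],[0,0,0],-1],
])

```text
clock: 28.95
position: [0.6038, 0.087, 0.0926]
tool_rot: [-3.141, -0.001, 0.776]
force: [-2.4, 7.9, 4.2]
grip_width: 0.0095
finger_force: 30.8
```

```bash
python3 -c "
from h import *
head2()"
```

```text
t 28.95 yaw 0.776 mm [ 0.   0.2 16.2 25.1] [-2.4  7.9  4.2]
```

Call:
send_rows([
  [[0,0,0],[0,0,0],-1],
  [[0,0,0],[0,0,0],-1],
  [[0,0,0],[0,0,0],-1],
  [[0,0,0],[0,0,0],-1],
  [[0,0,0],[0,0,0],-1],
  [[0,0,0],[0,0,0],-1],
  [[0,0,0],[0,0,0],-1],
  [[0,0,0],[0,0,0],-1],
  [[0,0,0],[0,0,0],-1],
  [[0,0,0],[0,0,0],-1],
])

```text
clock: 30.0
position: [0.6039, 0.0869, 0.0927]
tool_rot: [-3.141, -0.001, 0.776]
force: [-3.0, 8.1, 4.2]
grip_width: 0.0093
finger_force: 30.8
```

```bash
python3 -c "
from h import *
head2()"
```

```text
t 30.0 yaw 0.7759 mm [ 0.   0.2 16.2 25.1] [-3.   8.1  4.2]
```

Call:
send_rows([
  [[0,0,0],[0,0,0],-1],
  [[0,0,0],[0,0,0],-1],
  [[0,0,0],[0,0,0],-1],
  [[0,0,0],[0,0,0],-1],
  [[0,0,0],[0,0,0],-1],
  [[0,0,0],[0,0,0],-1],
  [[0,0,0],[0,0,0],-1],
  [[0,0,0],[0,0,0],-1],
  [[0,0,0],[0,0,0],-1],
  [[0,0,0],[0,0,0],-1],
])

```text
clock: 31.05
position: [0.6038, 0.087, 0.0927]
tool_rot: [-3.141, -0.001, 0.776]
force: [-3.0, 7.9, 4.8]
grip_width: 0.0093
finger_force: 30.8
```

```bash
python3 -c "
from h import *
head2()"
```

```text
t 31.05 yaw 0.7759 mm [ 0.   0.2 16.2 25.1] [-3.   7.9  4.8]
```

```bash
python3 -c "
from h import *
s=grab_frame('side');t=grab_frame('top');cv2.imwrite('pics/sD.png',s);cv2.imwrite('pics/tD.png',t)
for n,r,u in(('s',(155,245),236),('t',(94,150),315)):
  for k in 'AD':
    i=cv2.imread(f'pics/{n}{k}.png');print(n,k,list(zip(range(*r,2),i[r[0]:r[1]:2,u-1:u+2].mean((1,2)).astype(int).tolist())))
"
```

```text
s A [(155, 74), (157, 83), (159, 55), (161, 57), (163, 130), (165, 135), (167, 137), (169, 138), (171, 112), (173, 95), (175, 93), (177, 53), (179, 51), (181, 51), (183, 51), (185, 57), (187, 80), (189, 80), (191, 81), (193, 80), (195, 83), (197, 103), (199, 120), (201, 93), (203, 86), (205, 88), (207, 86), (209, 86), (211, 83), (213, 87), (215, 89), (217, 89), (219, 90), (221, 90), (223, 88), (225, 90), (227, 90), (229, 93), (231, 90), (233, 89), (235, 90), (237, 94), (239, 94), (241, 93), (243, 93)]
s D [(155, 76), (157, 83), (159, 58), (161, 61), (163, 82), (165, 98), (167, 131), (169, 86), (171, 68), (173, 70), (175, 61), (177, 51), (179, 52), (181, 81), (183, 97), (185, 97), (187, 81), (189, 78), (191, 79), (193, 91), (195, 118), (197, 121), (199, 121), (201, 93), (203, 88), (205, 85), (207, 86), (209, 86), (211, 85), (213, 87), (215, 90), (217, 88), (219, 88), (221, 91), (223, 88), (225, 89), (227, 91), (229, 90), (231, 91), (233, 92), (235, 91), (237, 93), (239, 92), (241, 94), (243, 93)]
t A [(94, 85), (96, 88), (98, 101), (100, 134), (102, 132), (104, 128), (106, 129), (108, 130), (110, 131), (112, 131), (114, 127), (116, 129), (118, 131), (120, 80), (122, 45), (124, 27), (126, 46), (128, 117), (130, 115), (132, 91), (134, 59), (136, 55), (138, 54), (140, 62), (142, 64), (144, 30), (146, 21), (148, 21)]
t D [(94, 88), (96, 91), (98, 90), (100, 94), (102, 93), (104, 80), (106, 64), (108, 65), (110, 65), (112, 65), (114, 64), (116, 65), (118, 64), (120, 55), (122, 29), (124, 112), (126, 99), (128, 66), (130, 120), (132, 95), (134, 61), (136, 57), (138, 56), (140, 64), (142, 66), (144, 67), (146, 69), (148, 56)]
```

Both views agree on about 30 mm of travel (side collar down about 10.5 px, top disc down about 5 px). It has not moved for 3 s, so the head is on the glass. Now I shut the valve.

Call:
send_rows([
  [[0,0,0],[0,0,2],-1],
  [[0,0,0],[0,0,5],-1],
  [[0,0,0],[0,0,9],-1],
  [[0,0,0],[0,0,13],-1],
  [[0,0,0],[0,0,17],-1],
  [[0,0,0],[0,0,21],-1],
  [[0,0,0],[0,0,25],-1],
  [[0,0,0],[0,0,28],-1],
  [[0,0,0],[0,0,30.5],-1],
  [[0,0,0],[0,0,31.5],-1],
])

```text
clock: 32.2
position: [0.6043, 0.0861, 0.0927]
tool_rot: [3.141, -0.001, 0.224]
force: [1.1, 4.1, 2.7]
grip_width: 0.0094
finger_force: 30.6
```

```bash
python3 -c "
from h import *
s=observe();print(s['moment'],s['tool_rot']);head2()"
```

```text
[ 0.65510818 -0.26643582  0.17747286] [ 3.14141995e+00 -6.08126715e-04  2.24198634e-01]
t 32.2 yaw 0.2242 mm [ 0.   0.2 16.2 24.9] [1.1 4.1 2.7]
```

Call:
send_rows([
  [[0,0,0],[0,0,0.4],-1],
  [[0,0,0],[0,0,0.8],-1],
  [[0,0,0],[0,0,1.2],-1],
  [[0,0,0],[0,0,1.2],-1],
])

```text
clock: 32.65
position: [0.6043, 0.086, 0.0927]
tool_rot: [-3.142, -0.001, 0.204]
force: [2.7, 4.5, 4.6]
grip_width: 0.0092
finger_force: 30.7
```

```bash
python3 -c "
from h import *
s=observe();print(s['moment'],s['tool_rot'])"
```

```text
[ 0.87952338 -0.66860281  0.0328778 ] [-3.14156192e+00 -6.42871266e-04  2.03873596e-01]
```

Call:
send_rows([
  [[0,0,0],[0,0,0.4],-1],
  [[0,0,0],[0,0,0.8],-1],
  [[0,0,0],[0,0,0.8],-1],
])

```text
clock: 32.95
position: [0.6043, 0.086, 0.0927]
tool_rot: [3.142, -0.001, 0.19]
force: [2.0, 3.9, 4.1]
grip_width: 0.0095
finger_force: 31.4
```

```bash
python3 -c "
from h import *
s=observe();print(s['moment'],s['tool_rot'])"
```

```text
[ 0.82228567 -0.67213378  0.29867672] [ 3.14150516e+00 -6.10213924e-04  1.90203595e-01]
```

The moment and finger force are rising at yaw 0.19, so the valve is on its shut stop. I release it and lift.

Call:
send_rows([
  [[0,0,0],[0,0,0],-0.6],
  [[0,0,0],[0,0,0],0],
  [[0,0,0],[0,0,0],0],
  [[0,0,0],[0,0,0],0],
  [[0,0,-8],[0,0,0],0],
  [[0,0,-25],[0,0,0],0],
  [[0,0,-50],[0,0,0],0],
  [[0,0,-75],[0,0,0],0],
  [[0,0,-92],[0,0,0],0],
  [[0,0,-100],[0,0,0],0],
])

```text
clock: 33.95
position: [0.6045, 0.0859, 0.1945]
tool_rot: [-3.141, -0.002, 0.19]
force: [-0.3, 0.3, 0.6]
grip_width: 0.0429
finger_force: 0.0
```

Call:
send_rows([
  [[0,0,0],[0,0,0],0],
  [[0,0,0],[0,0,0],0],
  [[0,0,0],[0,0,0],0],
  [[0,0,0],[0,0,0],0],
  [[0,0,0],[0,0,0],0],
])

```text
clock: 34.45
position: [0.6038, 0.0859, 0.192]
tool_rot: [3.141, 0.001, 0.19]
force: [0.8, 0.6, -0.0]
grip_width: 0.043
finger_force: 0.0
```

Run:
```python
from h import *
head2()
p=camera_params('wrist');f=grab_frame('wrist')
b=cv2.inRange(cv2.cvtColor(f,cv2.COLOR_BGR2HSV),(18,120,60),(32,255,255))
c=max(cv2.findContours(b,0,1)[0],key=cv2.contourArea);a=cv2.approxPolyDP(c,3,True)[:,0];print(np.round(W2P(ray('wrist',a,.119,p)),4).tolist())
```

```text
t 34.45 yaw 0.1899 mm [ 0.   0.2 16.2 24.8] [ 0.8  0.6 -0. ]
[[0.0043, 0.1495], [-0.0004, 0.1463], [0.0004, 0.1528], [-0.018, 0.1591], [-0.0266, 0.1532], [-0.0541, 0.1529], [-0.0541, 0.1459], [-0.0267, 0.1451], [-0.0224, 0.1404], [-0.014, 0.1397], [-0.0058, 0.145], [0.0036, 0.1463]]
```

```bash
python3 -c "
from workcell import *
print(job_done())"
```

```text
the job is handed in; nothing more can be done
None
```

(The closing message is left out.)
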